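# Make up two power-cut kits in the attic store

### The job

Make up the two power-cut kits from the stock on the table: stand the lantern, the large torch and the sleeve of two large cells in the long three-bay tray, and the small torch and the clip of four small cells in the short two-bay tray, each upright on the floor of the bay that is made for it. Set things down rather than drop them, and leave the glass jar of screws and the mug behind the stock where they stand.

Things in the scene. Friction and masses are not known exactly. Their poses are not given: they have to be found in the camera images.
- long_tray: White tray, fixed, 100 x 266 mm (x by y); walls 4 thick, 18 high, floor 3 thick. Origin: centre of underside; y along it, yaw within 0.2 rad of 0. Bays (size x by y; centre in tray frame, mm): lantern, full-width square, 92 x 92 at (0,-83); large cells, middle, 66 x 92 at (-13,13); large torch, smallest, 66 x 66 at (-13,96). The narrow slot along the +x wall holds a pencil and a pen: not used.
- short_tray: White tray, fixed, 58 x 150 mm (x by y); walls 4 thick, 18 high, floor 3 thick. Origin: centre of underside; y along it, z up, yaw within 0.2 rad of 0. Two bays (size x by y; centre in the tray's frame, mm): small torch, the shorter, 50 x 54 at (0,-44); small cells, the longer, 50 x 84 at (0,29).
- lantern_center (a point): LED lantern, upright: grey round base 72 mm in diameter and 30 high, pale globe 54 in diameter up to 85, grey cap 58 in diameter, 100 high in all, about 0.28 kg. The point is on its axis, 50 mm above its foot; z up. Grip the globe, 55 to 75 mm above the foot.
- large_torch_center (a point): Large aluminium torch standing on its flat head: head 48 mm in diameter and 36 high, straight body 33 in diameter from 48 to 120, tail cap 36 in diameter, 140 high in all, about 0.22 kg. The point is on its axis, 70 mm above its foot; z up. Grip the body, 90 to 115 mm above the foot.
- small_torch_center (a point): Small aluminium torch standing on its flat head: head 34 mm in diameter and 26 high, straight body 24 in diameter from 34 to 82, tail cap 26 in diameter, 95 high in all, about 0.09 kg. The point is on its axis, 47.5 mm above its foot; z up. Grip the body, 55 to 75 mm above the foot.
- large_cells_center (a point): Two large cells (33 mm in diameter) side by side in a cardboard sleeve, upright: 37 thick (x), 70 wide (y), sleeve 54 high, cell ends on top to 61, about 0.29 kg. The point is the centre, 30.5 mm above its foot; z up; starting yaw within 0.5 rad of 0. Grip across the 37, 40 to 50 mm above the foot. Goes in its bay with the 70 along the tray.
- small_cells_center (a point): Four small cells (14 mm in diameter) in a row in a grey clip, upright: 22 thick (x), 62 wide (y), clip 46 high, cell ends on top to 51, about 0.11 kg. The point is the centre, 25.5 mm above its foot; z up; starting yaw within 0.5 rad of 0. Grip across the 22, 38 to 45 mm above the foot, fingertips above the tray's walls. Goes in its bay with the 62 along the tray.
- screw_jar_center (a point): Bystander: glass jar of screws, steel lid, 52 mm in diameter, 70 high; the point is its centre. Behind the row of stock, farther from the robot. Stays where it is.
- mug_center (a point): Bystander: white mug, 76 mm in diameter, 85 high, with a handle; the point is on its axis, half-way up. Behind the row of stock. Stays where it is.

How it is judged (in metres and radians):
At the end, for the whole second after the job is handed in: Each of the five things stands in its own bay of its own tray: wholly inside the bay's walls (centre within 11 to 18 mm of the bay's in x and y, the play the bay leaves), on its floor (height within 6 mm), upright within 0.12 rad, released and at rest (x of lantern_center in the frame of long_tray between -0.013 and 0.013 m and y of lantern_center in the frame of long_tray between -0.096 and -0.07 m and z of lantern_center in the frame of long_tray between 0.047 and 0.059 m and angle between each of lantern_center, large_cells_center, large_torch_center, small_torch_center, small_cells_center's own z axis and vertical below 0.12 rad and linear speed of each of lantern, large_cells, large_torch, small_torch, small_cells below 0.02 m/s and x of large_cells_center in the frame of long_tray between -0.031 and 0.005 m and y of large_cells_center in the frame of long_tray between -0.002 and 0.028 m and z of large_cells_center in the frame of long_tray between 0.0275 and 0.0395 m and x of large_torch_center in the frame of long_tray between -0.025 and -0.001 m and y of large_torch_center in the frame of long_tray between 0.084 and 0.108 m and z of large_torch_center in the frame of long_tray between 0.067 and 0.079 m and x of small_torch_center in the frame of short_tray between -0.011 and 0.011 m and y of small_torch_center in the frame of short_tray between -0.057 and -0.031 m and z of small_torch_center in the frame of short_tray between 0.0445 and 0.0565 m and x of small_cells_center in the frame of short_tray between -0.017 and 0.017 m and y of small_cells_center in the frame of short_tray between 0.015 and 0.043 m and z of small_cells_center in the frame of short_tray between 0.0225 and 0.0345 m); the robot touches nothing.
It fails at once if one of the five things is dropped: it moves faster than 0.7 m/s while the fingers do not hold it (a fall of about 25 mm) ((contact force between lantern and the fingers below 0.02 N and linear speed of lantern above 0.7 m/s) or (contact force between large_cells and the fingers below 0.02 N and linear speed of large_cells above 0.7 m/s) or (contact force between large_torch and the fingers below 0.02 N and linear speed of large_torch above 0.7 m/s) or (contact force between small_torch and the fingers below 0.02 N and linear speed of small_torch above 0.7 m/s) or (contact force between small_cells and the fingers below 0.02 N and linear speed of small_cells above 0.7 m/s)).
It fails at once if the glass jar or the mug is shifted by more than 25 mm or knocked over (distance of any of screw_jar_center, mug_center from where it was at the start of the episode above 0.025 m).
It also fails if it takes over 144 s, if anything falls off the work surface, if the arm or the gripper's body presses on something with over 40 N, if the wrist force passes 120 N, or if a joint passes its speed limit or range.

### The arm

A 6-joint arm with a two-finger parallel gripper is mounted at the origin on the work surface. World frame = base frame: x ahead of the robot, y to its left, z up, the work surface at z = 0. Lengths are in m, angles in degrees, forces in N, time in s.
With the tool pointing down it reaches from about 0.275 to 0.825 m from the base axis. Payload 5.2 kg.
Tool frame: the origin (TCP) lies midway between the tips of the shut fingers; the grasp point (between the pads) lies 19 mm behind it; z points along the fingers, y is the line along which they close (so a half turn about z gives the same grasp; the last joint's range is limited). The gripper opens to 93 mm and grips with 3 to 60 N. Pads are 15 mm wide; open, the fingers measure 128 mm over their backs; the gripper's body (75 mm by 188 mm) begins 65 mm behind the grasp point.
Start: joints at [-86.906, 14.817, 87.949, -0, 77.235, -11.62], TCP at [0.14, -0.532, 0.219] pointing down, gripper open.
Joint ranges: [-179.93, 179.93], [-52.35, 119.4], [10.71, 147.94], [-69.91, 249.91], [12.55, 155.21], [-178.61, 178.61]. Speed limits (degrees/s): [147.25, 147.25, 180, 180, 180, 180].

### API

Orientations are given as [roll, pitch, yaw] about the fixed x, y, z axes, in that order (R = Rz(yaw) Ry(pitch) Rx(roll)).
In Python, from bench import env gives the robot as it stands.
- The arm moves only by the tool send_rows, never from a script. Its argument "targets" is text: rows parted by semicolons, each of 4 numbers parted by spaces: the shift along the tool's x, y, z in m, then the turn about the tool's z in degrees. A call has 1 to 20 rows; each row shifts and turns the commanded pose from where the row before left it, along the tool's axes as they then stand; what a row does not reach is not made up. A row lasts 1/10 s, in which the tool goes at most 50 mm and 8.59 degrees, less where a joint would pass 70% of its speed; a pose out of reach is approached as far as the arm can. A call with a gripper value outside its range is refused whole. "jaw" is the opening in per cent of the stroke, from 0 (shut) to 100 (fully open), set as the call begins (left out, the last holds). The fingers move at their own pace and stop on an object; "grip_force" is the grip in N (left out, the last holds). Time passes only in rows, so rows that do not move let the fingers close. It gives the time, the measured TCP pose, the force, the opening and the grip force at its end, in the units of the state.
- env.state(): the state, without advancing time (a new reading comes with each control period).
- env.read_camera(name): name is "scene" or "top"; returns the picture (420x560x3 uint8, red, green, blue); there is no depth.
- env.camera_model(name): a dict with "camera_matrix" (3x3 intrinsics, pixels), "rvec" (rotation vector, rad) and "tvec" (3), from world to camera coordinates, as OpenCV has them. Camera axes: x right, y down, z forward; pixel columns grow to the right and rows downward; lengths in m; the calibration is good to about 2 mm. A picture is of the moment at which its call begins. camera_model takes no time and is no camera call.
- env.job_done(): hands the job in; it is judged then, once.
The state is a dict: "clock": time; "joint_positions": joint angles; "dq": joint speeds; "joint_efforts": joint torques, N m; "tool_pos": TCP position; "orientation": TCP orientation; "contact_force": force on the tool from outside, world axes, zero at the start; "wrist_torque": the same for the moment, N m; "opening": finger opening in m; "grasp_force": force on a finger pad.
Only numpy, scipy, OpenCV 4.12 (cv2) and the standard library are available. Lean on these libraries where they do the work, as an engineer would, in place of code of your own. Each camera call takes 0.05 s, during which the arm holds its last target. There are 200 camera calls.

## Working session

There is one attempt and no reset: what is moved stays moved. The work goes in short steps, Python scripts to look and compute and a tool call to move; the robot and the scene stay as the last step left them, time stands still between calls to the robot, and variables do not carry over. Pictures are saved under pics/ and viewed, at most 14 in all, crops included, and the job is handed in when it is done.

Besides the shell and the picture viewer there is one more tool, called as a command line: name --argument value ..., lists and objects as JSON in quotes. send_rows: Moves the arm, as the interface text tells. Its arguments: {"type":"object","properties":{"targets":{"type":"string"},"jaw":{"type":"number"},"grip_force":{"type":"number"}},"required":["targets"]}

```bash
mkdir -p pics; python3 - <<'E'
from bench import env
import cv2
s=env.state();print(s)
for n in("top","scene"):
    cv2.imwrite(f"pics/{n}0.png",env.read_camera(n)[:,:,::-1]);print(n,env.camera_model(n))
E
```

```text
{'clock': 0.0, 'joint_positions': array([-8.69071388e+01,  1.48581730e+01,  8.80104295e+01,  2.65101432e-04,
        7.72341821e+01, -1.16189962e+01]), 'dq': array([-0.01101935, -0.05013185, -0.05720952, -0.07478871,  0.06531113,
       -0.10496112]), 'joint_efforts': array([-1.96335845e-03, -4.37305284e+01, -2.84002787e+01,  7.17737898e-02,
        4.15474421e-02, -1.42025797e-04]), 'tool_pos': array([ 0.13967701, -0.53140981,  0.21783245]), 'orientation': array([-1.79899374e+02, -2.09542405e-02,  1.47117802e+01]), 'contact_force': array([0.33462791, 0.41693457, 0.94465986]), 'wrist_torque': array([0.01364416, 0.03842687, 0.03631559]), 'grasp_force': 0.0, 'opening': 0.09294690968467825}
top {'camera_matrix': array([[467.57267745,   0.        , 276.77703503],
       [  0.        , 467.57267745, 198.061815  ],
       [  0.        ,   0.        ,   1.        ]]), 'rvec': array([ 2.11678919, -2.15045641,  0.2052929 ]), 'tvec': array([0.00215884, 0.58119787, 1.02671187])}
scene {'camera_matrix': array([[522.56590007,   0.        , 277.15851535],
       [  0.        , 522.56590007, 208.78054346],
       [  0.        ,   0.        ,   1.        ]]), 'rvec': array([ 1.94295233,  1.14134267, -0.62218725]), 'tvec': array([-0.28282203, -0.23742395,  1.70596429])}
```

View pics/top0.png

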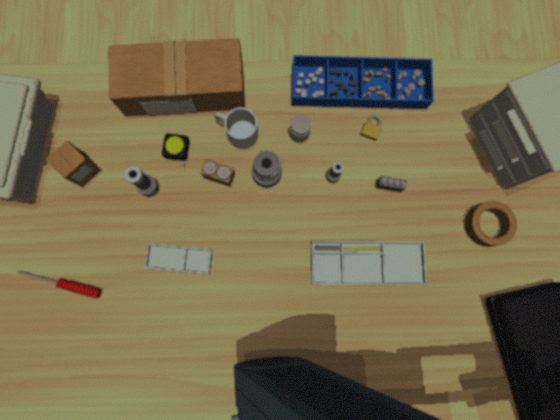

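View pics/scene0.png

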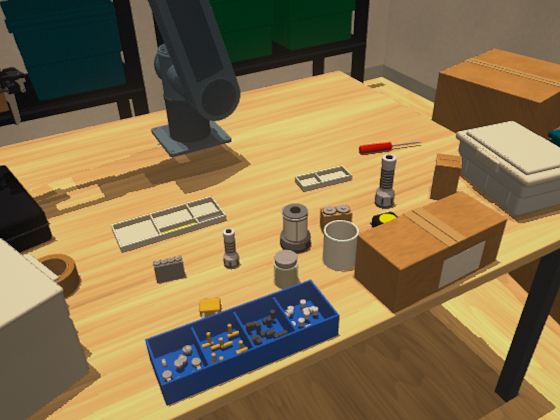

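Top view: large torch (142,180), large cells (218,172), lantern (266,168), small torch (335,172), small cells (392,184), mug (241,125), jar (300,127), short tray around (179,258), long tray around (368,263). I'll take one enlarged view to pick the points.

```bash
python3 - <<'E'
import cv2
a=cv2.imread("pics/top0.png")
cv2.imwrite("pics/c1.png",cv2.convertScaleAbs(cv2.resize(a[100:300,110:270],None,fx=5,fy=5,interpolation=2)[:,:][0:1000],alpha=1.3)[200:800])
cv2.imwrite("pics/c2.png",cv2.convertScaleAbs(cv2.resize(a[140:290,240:440],None,fx=4,fy=4,interpolation=2),alpha=1.3))
cv2.imwrite("pics/c1.png",cv2.convertScaleAbs(cv2.resize(a[140:285,115:285],None,fx=4,fy=4,interpolation=2),alpha=1.3))
E
```

```text
(no output)
```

View pics/c1.png

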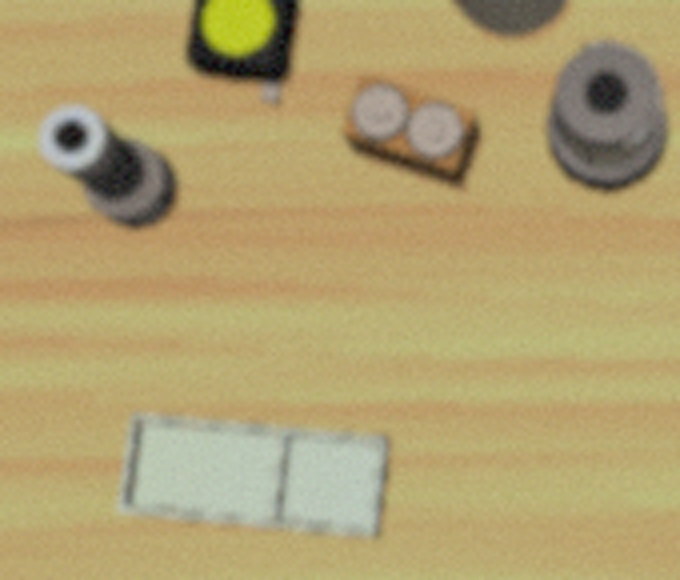

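View pics/c2.png

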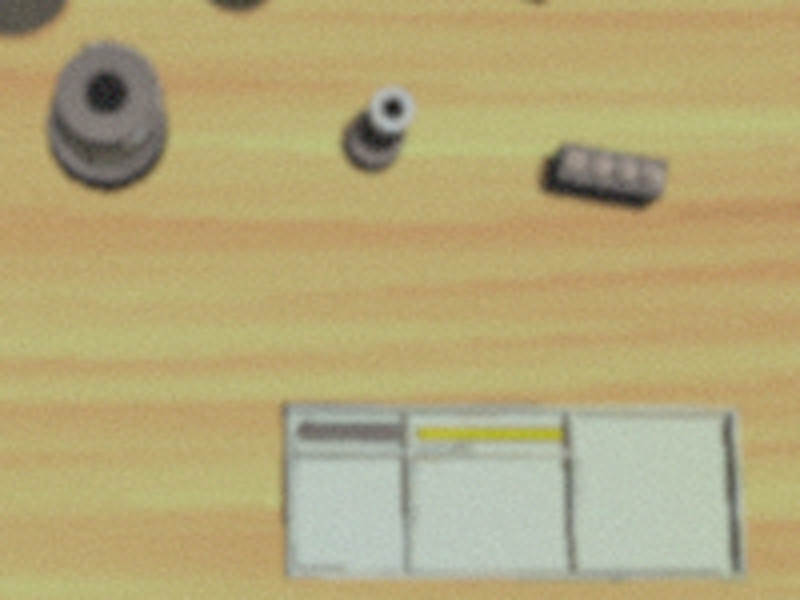

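```bash
cat > h.py <<'E'
import numpy as np,cv2
from bench import env
def bp(name,px,z):
    m=env.camera_model(name);R=cv2.Rodrigues(m["rvec"])[0];t=m["tvec"]
    c=-R.T@t; d=R.T@np.linalg.inv(m["camera_matrix"])@np.array([px[0],px[1],1.])
    return c+d*(z-c[2])/d[2]
E
python3 - <<'E'
from h import *
from scipy.optimize import least_squares
A=lambda x,y:(115+(x-1.5)/4,140+(y-1.5)/4)
B=lambda x,y:(240+(x-1.5)/4,140+(y-1.5)/4)
m=env.camera_model("top");R=cv2.Rodrigues(m["rvec"])[0];print("cam",-R.T@m["tvec"])
P=lambda n,p,z:print(n,np.round(bp("top",p,z)[:2],4))
P("ltorch",A(72,138),.14);P("lant",A(606,94),.1);P("lant",B(105,92),.1);P("storch",B(392,107),.095)
P("jar",(300,122),.07);P("mug",(241,118),.085)
for n,a,b,z in(("lc",A(380,111),A(435,130),.061),("sc",B(576,166),B(652,179),.051)):
    a=bp("top",a,z);b=bp("top",b,z);d=a-b
    print(n,np.round((a+b)/2,4),"len",np.hypot(*d[:2]),"yaw",np.degrees(np.arctan2(-d[0],d[1])))
def tray(n,pts,w,l,bays):
    Q=np.array([bp("top",p,.018)[:2] for p in pts])
    C=np.array([[w,l],[w,-l],[-w,-l],[-w,l]])/2
    rot=lambda a:np.array([[np.cos(a),-np.sin(a)],[np.sin(a),np.cos(a)]])
    f=lambda v:(C@rot(v[2]).T+v[:2]-Q).ravel()
    s=least_squares(f,[*Q.mean(0),0]);v=s.x
    print(n,v[:2],np.degrees(v[2]),np.round(f(v)*1e3,1))
    for b in bays: print("  ",b,np.round(rot(v[2])@bays[b]+v[:2],4))
tray("short",[A(135,413),A(388,435),A(378,537),A(122,512)],.058,.150,dict(st=(0,-.044),sc=(0,.029)))
tray("long",[B(285,404),B(740,410),B(745,577),B(287,577)],.1,.266,dict(la=(0,-.083),lc=(-.013,.013),lt=(-.013,.096)))
s=env.state();print(s["tool_pos"],s["orientation"],s["joint_positions"])
E
```

```text
cam [0.38936846 0.00853051 1.11366616]
ltorch [0.6216 0.3002]
lant [0.6521 0.0161]
lant [0.6533 0.0167]
storch [ 0.6437 -0.1442]
jar [ 0.7579 -0.0641]
mug [0.764  0.0728]
lc [0.6481 0.1312 0.061 ] len 0.03387094614584971 yaw -20.24180366543323
sc [ 0.6136 -0.2788  0.051 ] len 0.044723902658957704 yaw -10.790088492202438
short [0.4489816  0.22290526] -6.062820965172936 [ 0.3  0.5 -0.4 -1.2  0.5 -0.4 -0.4  1. ]
   st [0.4443 0.1792]
   sc [0.452  0.2517]
long [ 0.43181519 -0.21798107] -1.3670772736907555 [ 0.2 -0.5  1.6  1.1 -1.9 -0.7  0.   0.1]
   la [ 0.4298 -0.301 ]
   lc [ 0.4191 -0.2047]
   lt [ 0.4211 -0.1217]
[ 0.13966095 -0.53147586  0.21790336] [-1.79908560e+02 -1.79608463e-02  1.47120151e+01] [-8.69084854e+01  1.48555431e+01  8.80038295e+01 -8.46946540e-04
  7.72338115e+01 -1.16203271e+01]
```

```bash
cat > d.py <<'E'
import sys
from bench import env
from scipy.spatial.transform import Rotation as Ro
import numpy as np
# usage: d.py x y z(TCP) yaw -> turn, then shift in tool axes after the turn
x,y,z,w=map(float,sys.argv[1:]);s=env.state();e=s["orientation"]
T=Ro.from_euler("xyz",[180,0,w],degrees=True)
print("turn %.1f"%((e[2]-w+180)%360-180),"shift",np.round(T.inv().apply([x,y,z]-s["tool_pos"]),4),"rpy",np.round(e,1),"t",s["clock"])
E
python3 d.py .648 .131 .15 70
```

```text
turn -55.3 shift [0.7964 0.2511 0.0679] rpy [-179.9   -0.    14.7] t 0.1
```

send_rows --targets "0 0 0 -7.9;0 0 0 -7.9;0 0 0 -7.9;0 0 0 -7.9;0 0 0 -7.9;0 0 0 -7.9;0 0 0 -7.9;0 0 0 0" --jaw 70

```text
clock: 0.9
tool_pos: [0.1397, -0.5317, 0.2182]
orientation: [-180.0, -0.1, 70.1]
contact_force: [-0.1, 0.2, -0.7]
opening: 0.0653
grasp_force: 0.0
```

send_rows --targets "0.02 0.007 0 0;0.042 0.013 0 0;0.042 0.013 0 0;0.042 0.013 0 0;0.042 0.013 0 0;0.042 0.013 0 0;0.042 0.013 0 0;0.042 0.013 0 0;0.042 0.013 0 0;0.042 0.013 0 0;0.042 0.013 0 0;0.042 0.013 0 0;0.042 0.013 0 0;0.042 0.013 0 0;0.042 0.013 0 0;0.042 0.013 0 0;0.042 0.013 0 0;0.042 0.013 0 0;0.042 0.013 0 0;0.02 0.01 0 0"

```text
clock: 2.9
tool_pos: [0.6477, 0.1349, 0.2182]
orientation: [-179.9, -0.1, 70.0]
contact_force: [0.5, -0.9, 0.0]
opening: 0.065
grasp_force: 0.0
```

```bash
python3 d.py .648 .131 .026 70
```

```text
turn -0.0 shift [-0.0035  0.0016  0.1922] rpy [-1.799e+02 -1.000e-01  7.000e+01] t 2.9
```

Descend and grip. 65 mm open leaves 14 mm each side.

send_rows --targets "-0.0035 0.0015 0.01 0;0 0 0.03 0;0 0 0.03 0;0 0 0.03 0;0 0 0.03 0;0 0 0.03 0;0 0 0.02 0;0 0 0.012 0;0 0 0 0;0 0 0 0"

```text
clock: 3.9
tool_pos: [0.648, 0.1264, 0.0274]
orientation: [180.0, -0.0, 70.0]
contact_force: [0.3, 0.7, 0.1]
opening: 0.0649
grasp_force: 0.0
```

send_rows --targets "0 0 0 0;0 0 0 0;0 0 0 0;0 0 0 0;0 0 0 0;0 0 0 0;0 0 0 0;0 0 0 0" --jaw 0 --grip_force 20

```text
clock: 4.7
tool_pos: [0.6482, 0.1265, 0.0272]
orientation: [180.0, -0.0, 70.0]
contact_force: [-0.2, 0.4, 5.8]
opening: 0.0367
grasp_force: 20.0
```

send_rows --targets "0 0 -0.01 0;0 0 -0.02 0;0 0 -0.03 0;0 0 -0.03 0;0 0 -0.03 0;0 0 -0.02 -6.2;0 0 0 -6.2;0 0 0 -6.2;0 0 0 0;0 0 0 0"

```text
clock: 5.7
tool_pos: [0.6474, 0.1265, 0.166]
orientation: [-179.9, 0.0, 88.5]
contact_force: [0.5, -0.2, -3.8]
opening: 0.0366
grasp_force: 20.0
```

```bash
python3 d.py .419 -.209 .03 88.6
```

```text
turn -0.1 shift [-0.341  -0.2201  0.136 ] rpy [-179.9    0.    88.5] t 5.7
```

send_rows --targets "-0.011 -0.007 0 0;-0.02 -0.013 0 0;-0.03 -0.02 0 0;-0.03 -0.02 0 0;-0.03 -0.02 0 0;-0.03 -0.02 0 0;-0.03 -0.02 0 0;-0.03 -0.02 0 0;-0.03 -0.02 0 0;-0.03 -0.02 0 0;-0.03 -0.015 0 0;-0.02 -0.01 0 0;-0.012 -0.003 0 0;-0.008 -0.002 0 0;0 0 0 0;0 0 0 0;0 0 0 0"

```text
clock: 7.4
tool_pos: [0.43, -0.2084, 0.1665]
orientation: [-180.0, -0.0, 88.7]
contact_force: [-0.1, 0.4, -3.1]
opening: 0.0365
grasp_force: 20.0
```

```bash
python3 d.py .419 -.209 .03 88.6
```

```text
turn 0.1 shift [-0.0009 -0.011   0.1365] rpy [-180.    -0.    88.7] t 7.4
```

send_rows --targets "-0.001 -0.006 0.01 0;0 -0.005 0.02 0;0 0 0.03 0;0 0 0.03 0;0 0 0.02 0;0 0 0.01 0;0 0 0.008 0;0 0 0.004 0;0 0 0.002 0;0 0 0.0015 0;0 0 0 0;0 0 0 0"

```text
clock: 8.6
tool_pos: [0.419, -0.2103, 0.0316]
orientation: [180.0, 0.0, 88.6]
contact_force: [0.3, -0.3, -2.8]
opening: 0.0368
grasp_force: 20.0
```

send_rows --targets "0 0 0.001 0;0 0 0.0007 0;0 0 0 0"

```text
clock: 8.9
tool_pos: [0.4189, -0.2103, 0.0301]
orientation: [180.0, 0.0, 88.6]
contact_force: [-1.7, 1.0, 5.1]
opening: 0.0366
grasp_force: 20.0
```

send_rows --targets "0 0 0 0;0 0 0 0;0 0 0 0;0 0 0 0;0 0 0 0" --jaw 70

```text
clock: 9.4
tool_pos: [0.4187, -0.21, 0.0294]
orientation: [-180.0, -0.0, 88.6]
contact_force: [0.3, -0.5, -0.3]
opening: 0.0647
grasp_force: 0.0
```

send_rows --targets "0 0 -0.01 0;0 0 -0.02 0;0 0 -0.04 0;0 0 -0.04 0;0 0 -0.04 0;0 0 -0.03 0;0 0 0 0" --jaw 100

```text
clock: 10.1
tool_pos: [0.4208, -0.2117, 0.2147]
orientation: [179.6, 0.3, 88.6]
contact_force: [0.6, -0.6, 0.3]
opening: 0.0933
grasp_force: 0.0
```

```bash
python3 d.py .653 .0165 .19 88.6
```

```text
turn 0.0 shift [0.2338 0.2265 0.0247] rpy [179.6   0.3  88.6] t 10.1
```

send_rows --targets "0.014 0.0135 0 0;0.03 0.029 0 0;0.03 0.029 0 0;0.03 0.029 0 0;0.03 0.029 0 0;0.03 0.029 0 0;0.03 0.029 0 0;0.03 0.029 0 0;0.01 0.01 0 0;0 0 0.02 0;0 0 0 0;0 0 0 0"

```text
clock: 11.3
tool_pos: [0.6497, 0.0179, 0.1887]
orientation: [-179.9, -0.0, 88.6]
contact_force: [0.2, -0.2, -0.1]
opening: 0.0933
grasp_force: 0.0
```

```bash
python3 d.py .653 .0165 .046 88.6; python3 - <<'E'
from h import *
cv2.imwrite("pics/s1.png",cv2.resize(env.read_camera("scene")[100:330,100:420,::-1],None,fx=2.4,fy=2.4,interpolation=2))
E
```

```text
turn -0.0 shift [-0.0013  0.0033  0.1427] rpy [-179.9   -0.    88.6] t 11.3
```

View pics/s1.png

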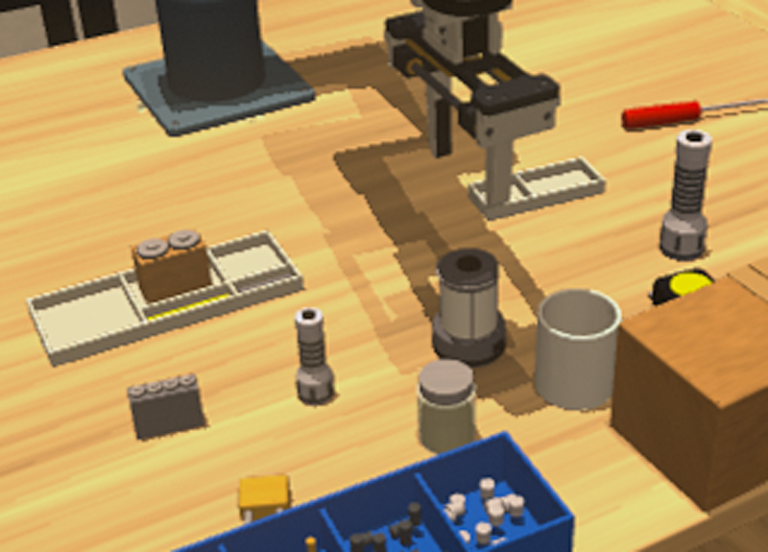

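The large cells stand upright in the middle bay (crop 172,265), and the open gripper hangs over the lantern (468,305).

send_rows --targets "-0.001 0.003 0.01 0;0 0 0.02 0;0 0 0.03 0;0 0 0.03 0;0 0 0.03 0;0 0 0.015 0;0 0 0.007 0;0 0 0 0;0 0 0 0"

```text
clock: 12.25
tool_pos: [0.6549, 0.0171, 0.0489]
orientation: [179.9, 0.0, 88.6]
contact_force: [-0.1, -0.6, -0.6]
opening: 0.0932
grasp_force: 0.0
```

send_rows --targets "0 0 0 0;0 0 0 0;0 0 0 0;0 0 0 0;0 0 0 0;0 0 0 0;0 0 0 0;0 0 0 0;0 0 0 0" --jaw 0 --grip_force 20

```text
clock: 13.15
tool_pos: [0.6539, 0.0173, 0.0476]
orientation: [180.0, 0.0, 88.6]
contact_force: [1.0, 0.6, 1.9]
opening: 0.0579
grasp_force: 20.0
```

send_rows --targets "0 0 -0.005 0;0 0 -0.01 0;0 0 -0.02 0;0 0 -0.03 0;0 0 -0.03 0;0 0 -0.025 0;0 0 -0.01 0;0 0 0 0;0 0 0 0"

```text
clock: 14.05
tool_pos: [0.653, 0.0174, 0.1763]
orientation: [-179.9, -0.0, 88.6]
contact_force: [0.2, 0.3, -2.0]
opening: 0.0575
grasp_force: 20.0
```

```bash
python3 d.py .43 -.301 .049 88.6
```

```text
turn 0.0 shift [-0.3238 -0.2151  0.1273] rpy [-179.9   -0.    88.6] t 14.05
```

send_rows --targets "-0.009 -0.006 0 0;-0.02 -0.013 0 0;-0.03 -0.02 0 0;-0.03 -0.02 0 0;-0.03 -0.02 0 0;-0.03 -0.02 0 0;-0.03 -0.02 0 0;-0.03 -0.02 0 0;-0.03 -0.02 0 0;-0.03 -0.02 0 0;-0.025 -0.016 0 0;-0.015 -0.01 0 0;-0.01 -0.007 0 0;-0.005 -0.003 0 0;0 0 0.01 0;0 0 0.02 0;0 0 0.02 0;0 0 0 0;0 0 0 0"

```text
clock: 15.95
tool_pos: [0.4312, -0.3003, 0.127]
orientation: [-179.9, -0.1, 88.7]
contact_force: [-0.0, -0.6, -1.2]
opening: 0.0577
grasp_force: 20.0
```

```bash
python3 d.py .43 -.301 .0506 88.6
```

```text
turn 0.1 shift [-0.0007 -0.0011  0.0764] rpy [-1.799e+02 -1.000e-01  8.870e+01] t 15.95
```

send_rows --targets "-0.001 -0.001 0.01 0;0 0 0.02 0;0 0 0.02 0;0 0 0.01 0;0 0 0.006 0;0 0 0.005 0;0 0 0.003 0;0 0 0.002 0;0 0 0.001 0;0 0 0 0;0 0 0 0"

```text
clock: 17.05
tool_pos: [0.43, -0.3025, 0.0507]
orientation: [180.0, 0.0, 88.6]
contact_force: [-0.1, 1.3, -2.2]
opening: 0.0576
grasp_force: 20.0
```

send_rows --targets "0 0 0.001 0;0 0 0 0;0 0 0 0"

```text
clock: 17.35
tool_pos: [0.4303, -0.3027, 0.0505]
orientation: [180.0, 0.1, 88.6]
contact_force: [-1.2, 1.6, 5.4]
opening: 0.0578
grasp_force: 20.0
```

Touched down. Release, rise, and go to the large torch.

send_rows --targets "0 0 0 0;0 0 0 0;0 0 0 0;0 0 0 0;0 0 0 0;0 0 0 0" --jaw 100

```text
clock: 17.95
tool_pos: [0.4299, -0.3023, 0.0494]
orientation: [-180.0, -0.0, 88.6]
contact_force: [-0.3, 0.5, 0.2]
opening: 0.0925
grasp_force: 0.0
```

send_rows --targets "0 0 -0.01 0;0 0 -0.02 0;0 0 -0.04 0;0 0 -0.04 0;0 0 -0.04 0;0 0 -0.04 0;0 0 0 0;0 0 0 0"

```text
clock: 18.75
tool_pos: [0.4303, -0.3026, 0.2409]
orientation: [179.9, 0.1, 88.6]
contact_force: [0.4, 0.9, -0.6]
opening: 0.0927
grasp_force: 0.0
```

```bash
python3 d.py .6216 .3002 .24 88.6
```

```text
turn 0.0 shift [0.6073 0.1766 0.0009] rpy [1.799e+02 1.000e-01 8.860e+01] t 18.75
```

send_rows --targets "0.02 0.006 0 0;0.038 0.011 0 0;0.038 0.011 0 0;0.038 0.011 0 0;0.038 0.011 0 0;0.038 0.011 0 0;0.038 0.011 0 0;0.038 0.011 0 0;0.038 0.011 0 0;0.038 0.011 0 0;0.038 0.011 0 0;0.038 0.011 0 0;0.038 0.011 0 0;0.038 0.011 0 0;0.038 0.011 0 0;0.038 0.011 0 0;0.017 0.006 0 0;0 0 0 0;0 0 0 0;0 0 0 0"

```text
clock: 20.75
tool_pos: [0.6211, 0.2989, 0.2386]
orientation: [-179.9, 0.1, 88.6]
contact_force: [-0.1, -0.6, 0.2]
opening: 0.0931
grasp_force: 0.0
```

```bash
python3 d.py .6216 .3002 .084 88.6
```

```text
turn -0.0 shift [0.0014 0.0005 0.1546] rpy [-1.799e+02  1.000e-01  8.860e+01] t 20.75
```

send_rows --targets "0.001 0 0.01 0;0 0 0.02 0;0 0 0.03 0;0 0 0.03 0;0 0 0.03 0;0 0 0.02 0;0 0 0.01 0;0 0 0.005 0;0 0 0 0;0 0 0 0" --jaw 80

```text
clock: 21.75
tool_pos: [0.6224, 0.3012, 0.0858]
orientation: [179.9, -0.0, 88.6]
contact_force: [-0.4, -0.3, 1.0]
opening: 0.0743
grasp_force: 0.0
```

send_rows --targets "0 0 0 0;0 0 0 0;0 0 0 0;0 0 0 0;0 0 0 0;0 0 0 0;0 0 0 0;0 0 0 0;0 0 0 0" --jaw 0 --grip_force 20

```text
clock: 22.65
tool_pos: [0.6218, 0.3012, 0.0845]
orientation: [180.0, -0.0, 88.6]
contact_force: [0.7, -0.9, 0.4]
opening: 0.0357
grasp_force: 20.0
```

send_rows --targets "0 0 -0.005 0;0 0 -0.01 0;0 0 -0.02 0;0 0 -0.03 0;0 0 -0.03 0;0 0 -0.02 0;0 0 -0.005 0;0 0 0 0;0 0 0 0"

```text
clock: 23.55
tool_pos: [0.6208, 0.301, 0.2031]
orientation: [-179.9, 0.0, 88.6]
contact_force: [0.1, 0.3, -1.9]
opening: 0.0351
grasp_force: 20.0
```

```bash
python3 d.py .421 -.1217 .2 88.6
```

```text
turn 0.0 shift [-0.4274 -0.1894  0.0031] rpy [-179.9    0.    88.6] t 23.55
```

send_rows --targets "-0.01 -0.0045 0 0;-0.02 -0.009 0 0;-0.03 -0.0133 0 0;-0.03 -0.0133 0 0;-0.03 -0.0133 0 0;-0.03 -0.0133 0 0;-0.03 -0.0133 0 0;-0.03 -0.0133 0 0;-0.03 -0.0133 0 0;-0.03 -0.0133 0 0;-0.03 -0.0133 0 0;-0.03 -0.0133 0 0;-0.03 -0.0133 0 0;-0.03 -0.0133 0 0;-0.02 -0.009 0 0;-0.012 -0.005 0 0;-0.005 -0.002 0 0;0 0 0 0;0 0 0 0;0 0 0 0"

```text
clock: 25.55
tool_pos: [0.4223, -0.1204, 0.2043]
orientation: [-180.0, -0.0, 88.7]
contact_force: [0.5, -0.4, -1.4]
opening: 0.0356
grasp_force: 20.0
```

```bash
python3 d.py .421 -.1217 .0875 88.6
```

```text
turn 0.1 shift [-0.0013 -0.0013  0.1168] rpy [-180.    -0.    88.7] t 25.55
```

send_rows --targets "-0.001 -0.001 0.01 0;0 0 0.02 0;0 0 0.03 0;0 0 0.025 0;0 0 0.015 0;0 0 0.007 0;0 0 0.004 0;0 0 0.003 0;0 0 0.001 0;0 0 0 0;0 0 0 0"

```text
clock: 26.65
tool_pos: [0.4216, -0.1223, 0.09]
orientation: [179.9, 0.0, 88.6]
contact_force: [0.8, -0.9, -1.7]
opening: 0.0355
grasp_force: 20.0
```

send_rows --targets "0 0 0.001 0;0 0 0.001 0;0 0 0.001 0;0 0 0 0;0 0 0 0"

```text
clock: 27.15
tool_pos: [0.4219, -0.1225, 0.0873]
orientation: [179.9, 0.1, 88.6]
contact_force: [-0.7, 1.4, 5.1]
opening: 0.0354
grasp_force: 20.0
```

send_rows --targets "0 0 0 0;0 0 0 0;0 0 0 0;0 0 0 0;0 0 0 0;0 0 0 0" --jaw 80

```text
clock: 27.75
tool_pos: [0.4212, -0.1221, 0.0864]
orientation: [-180.0, -0.0, 88.6]
contact_force: [-0.7, 0.6, -0.1]
opening: 0.0738
grasp_force: 0.0
```

send_rows --targets "0 0 -0.01 0;0 0 -0.02 0;0 0 -0.04 0;0 0 -0.04 0;0 0 -0.02 0;0 0 0 0;0 0 0 0"

```text
clock: 28.45
tool_pos: [0.4211, -0.122, 0.2165]
orientation: [180.0, 0.0, 88.6]
contact_force: [-0.2, -0.1, 0.0]
opening: 0.0745
grasp_force: 0.0
```

```bash
python3 d.py .6437 -.1442 .2 83.9
```

```text
turn 4.7 shift [0.0016 0.2237 0.0165] rpy [180.    0.   88.6] t 28.45
```

send_rows --targets "0 0 0 4.7;0.0016 0.0137 0 0;0 0.03 0 0;0 0.03 0 0;0 0.03 0 0;0 0.03 0 0;0 0.03 0 0;0 0.03 0 0;0 0.02 0 0;0 0.01 0 0;0 0 0 0;0 0 0 0"

```text
clock: 29.65
tool_pos: [0.6431, -0.1439, 0.2154]
orientation: [-179.9, -0.0, 84.0]
contact_force: [-0.1, 0.2, -0.1]
opening: 0.074
grasp_force: 0.0
```

```bash
python3 d.py .6437 -.1442 .046 83.9; python3 - <<'E'
from h import *
cv2.imwrite("pics/s2.png",cv2.resize(env.read_camera("scene")[100:330,100:420,::-1],None,fx=2.4,fy=2.4,interpolation=2))
E
```

```text
turn 0.1 shift [-0.0003  0.0006  0.1694] rpy [-179.9   -0.    84. ] t 29.65
```

View pics/s2.png

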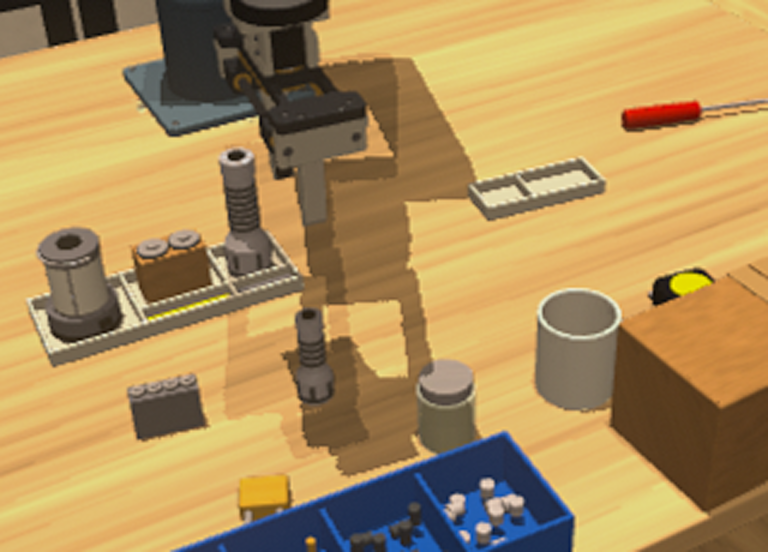

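Lantern (75,285), cells and large torch (243,215) stand in their bays; the gripper is above the small torch (312,355).

send_rows --targets "0 0 0.01 0;0 0 0.02 0;0 0 0.03 0;0 0 0.03 0;0 0 0.03 0;0 0 0.025 0;0 0 0.015 0;0 0 0.01 0;0 0 0 0;0 0 0 0" --jaw 65

```text
clock: 30.7
tool_pos: [0.6444, -0.1445, 0.0475]
orientation: [179.9, 0.0, 83.9]
contact_force: [-0.6, 0.0, -0.9]
opening: 0.0603
grasp_force: 0.0
```

send_rows --targets "0 0 0 0;0 0 0 0;0 0 0 0;0 0 0 0;0 0 0 0;0 0 0 0;0 0 0 0;0 0 0 0;0 0 0 0" --jaw 0 --grip_force 15

```text
clock: 31.6
tool_pos: [0.644, -0.1443, 0.0466]
orientation: [180.0, 0.0, 83.9]
contact_force: [-0.9, 0.8, 1.7]
opening: 0.0253
grasp_force: 15.0
```

send_rows --targets "0 0 -0.005 0;0 0 -0.01 0;0 0 -0.02 0;0 0 -0.03 0;0 0 -0.03 0;0 0 -0.02 0;0 0 -0.005 0;0 0 0 0;0 0 0 0"

```text
clock: 32.5
tool_pos: [0.643, -0.1439, 0.1652]
orientation: [-179.9, -0.0, 83.9]
contact_force: [0.2, 0.7, -0.6]
opening: 0.0255
grasp_force: 15.0
```

```bash
python3 d.py .4443 .1792 .15 83.9
```

```text
turn 0.0 shift [ 0.3002 -0.2319  0.0152] rpy [-179.9   -0.    83.9] t 32.5
```

send_rows --targets "0.01 -0.008 0 0;0.02 -0.015 0 0;0.03 -0.023 0 0;0.03 -0.023 0 0;0.03 -0.023 0 0;0.03 -0.023 0 0;0.03 -0.023 0 0;0.03 -0.023 0 0;0.03 -0.023 0 0;0.025 -0.02 0 0;0.02 -0.015 0 0;0.01 -0.008 0 0;0.005 -0.005 0 0;0 0 0.01 0;0 0 0.02 0;0 0 0.02 0;0 0 0 0;0 0 0 0;0 0 0 0"

```text
clock: 34.4
tool_pos: [0.4459, 0.1783, 0.1171]
orientation: [179.9, -0.0, 83.9]
contact_force: [0.2, 0.4, -0.4]
opening: 0.0256
grasp_force: 15.0
```

```bash
python3 d.py .4443 .1792 .0495 83.9
```

```text
turn -0.0 shift [ 0.0007 -0.0017  0.0676] rpy [179.9  -0.   83.9] t 34.4
```

send_rows --targets "0.001 -0.002 0.01 0;0 0 0.02 0;0 0 0.015 0;0 0 0.01 0;0 0 0.005 0;0 0 0.003 0;0 0 0.002 0;0 0 0.001 0;0 0 0 0;0 0 0 0"

```text
clock: 35.4
tool_pos: [0.4433, 0.1799, 0.0508]
orientation: [180.0, -0.0, 83.9]
contact_force: [0.7, 0.2, -0.6]
opening: 0.0254
grasp_force: 15.0
```

send_rows --targets "0 0 0.001 0;0 0 0.001 0;0 0 0 0;0 0 0 0"

```text
clock: 35.8
tool_pos: [0.4441, 0.18, 0.0494]
orientation: [179.9, -0.0, 83.9]
contact_force: [-0.1, -1.5, 5.4]
opening: 0.0257
grasp_force: 15.0
```

send_rows --targets "0 0 0 0;0 0 0 0;0 0 0 0;0 0 0 0;0 0 0 0;0 0 0 0" --jaw 65

```text
clock: 36.4
tool_pos: [0.443, 0.1799, 0.0484]
orientation: [-180.0, 0.0, 83.9]
contact_force: [0.5, -0.1, -0.1]
opening: 0.0604
grasp_force: 0.0
```

send_rows --targets "0 0 -0.01 0;0 0 -0.02 0;0 0 -0.04 0;0 0 -0.04 0;0 0 -0.04 4.7;0 0 0 0;0 0 0 0"

```text
clock: 37.1
tool_pos: [0.4436, 0.18, 0.1999]
orientation: [179.8, -0.1, 79.2]
contact_force: [-0.6, -0.9, -0.7]
opening: 0.0605
grasp_force: 0.0
```

```bash
python3 d.py .6136 -.2788 .2 79.2
```

```text
turn 0.0 shift [-4.188e-01  2.530e-01 -1.000e-04] rpy [ 1.798e+02 -1.000e-01  7.920e+01] t 37.1
```

send_rows --targets "-0.015 0.009 0 0;-0.03 0.018 0 0;-0.03 0.018 0 0;-0.03 0.018 0 0;-0.03 0.018 0 0;-0.03 0.018 0 0;-0.03 0.018 0 0;-0.03 0.018 0 0;-0.03 0.018 0 0;-0.03 0.018 0 0;-0.03 0.018 0 0;-0.03 0.018 0 0;-0.03 0.018 0 0;-0.03 0.018 0 0;-0.014 0.01 0 0;0 0 0.02 0;0 0 0.04 0;0 0 0 0;0 0 0 0;0 0 0 0"

```text
clock: 39.1
tool_pos: [0.6138, -0.2793, 0.1398]
orientation: [179.9, 0.0, 79.2]
contact_force: [-0.4, 0.8, 0.5]
opening: 0.0601
grasp_force: 0.0
```

```bash
python3 d.py .6136 -.2788 .0225 79.2
```

```text
turn 0.0 shift [ 0.0004 -0.0003  0.1173] rpy [179.9   0.   79.2] t 39.1
```

send_rows --targets "0 0 0.01 0;0 0 0.02 0;0 0 0.03 0;0 0 0.03 0;0 0 0.015 0;0 0 0.008 0;0 0 0.004 0;0 0 0 0;0 0 0 0;0 0 0 0"

```text
clock: 40.1
tool_pos: [0.6139, -0.2795, 0.0228]
orientation: [179.9, 0.0, 79.2]
contact_force: [-0.1, -0.8, -0.7]
opening: 0.0604
grasp_force: 0.0
```

send_rows --targets "0 0 0 0;0 0 0 0;0 0 0 0;0 0 0 0;0 0 0 0;0 0 0 0;0 0 0 0;0 0 0 0;0 0 0 0" --jaw 0 --grip_force 15

```text
clock: 41.0
tool_pos: [0.6133, -0.2791, 0.0215]
orientation: [180.0, 0.0, 79.2]
contact_force: [0.7, 0.4, 0.2]
opening: 0.0218
grasp_force: 15.0
```

send_rows --targets "0 0 -0.005 0;0 0 -0.01 0;0 0 -0.02 0;0 0 -0.03 0;0 0 -0.04 0;0 0 -0.02 -4.7;0 0 -0.005 0;0 0 0 0;0 0 0 0"

```text
clock: 41.9
tool_pos: [0.6123, -0.2785, 0.1499]
orientation: [-179.9, -0.1, 83.8]
contact_force: [-0.3, -0.4, -1.3]
opening: 0.022
grasp_force: 15.0
```

```bash
python3 d.py .452 .2517 .12 83.9
```

```text
turn -0.1 shift [ 0.5101 -0.2157  0.0299] rpy [-1.799e+02 -1.000e-01  8.380e+01] t 41.9
```

send_rows --targets "0.01 -0.004 0 0;0.02 -0.009 0 0;0.03 -0.0127 0 0;0.03 -0.0127 0 0;0.03 -0.0127 0 0;0.03 -0.0127 0 0;0.03 -0.0127 0 0;0.03 -0.0127 0 0;0.03 -0.0127 0 0;0.03 -0.0127 0 0;0.03 -0.0127 0 0;0.03 -0.0127 0 0;0.03 -0.0127 0 0;0.03 -0.0127 0 0;0.03 -0.0127 0 0;0.03 -0.0127 0 0;0.03 -0.0127 0 0;0.02 -0.008 0 0;0.01 -0.004 0 0;0 0 0 0"

```text
clock: 43.9
tool_pos: [0.4516, 0.2519, 0.1506]
orientation: [-179.9, 0.0, 84.0]
contact_force: [0.2, 0.6, -1.5]
opening: 0.0221
grasp_force: 15.0
```

send_rows --targets "0 0 0.01 0;0 0 0.02 0;0 0 0.02 0;0 0 0 0;0 0 0 0"

```text
clock: 44.4
tool_pos: [0.453, 0.2499, 0.101]
orientation: [-179.9, 0.0, 83.8]
contact_force: [0.5, 0.4, -0.2]
opening: 0.0221
grasp_force: 15.0
```

```bash
python3 d.py .452 .2517 .0245 83.9
```

```text
turn -0.1 shift [ 0.0017 -0.0011  0.0765] rpy [-179.9    0.    83.8] t 44.4
```

send_rows --targets "0.001 -0.001 0.01 0;0 0 0.02 0;0 0 0.02 0;0 0 0.01 0;0 0 0.006 0;0 0 0.004 0;0 0 0.003 0;0 0 0.001 0;0 0 0 0;0 0 0 0"

```text
clock: 45.4
tool_pos: [0.4524, 0.2521, 0.0279]
orientation: [180.0, -0.0, 83.9]
contact_force: [0.3, -0.2, -0.8]
opening: 0.022
grasp_force: 15.0
```

send_rows --targets "0 0 0.001 0;0 0 0.001 0;0 0 0.001 0;0 0 0.001 0;0 0 0 0;0 0 0 0"

```text
clock: 46.0
tool_pos: [0.4521, 0.252, 0.0244]
orientation: [180.0, -0.0, 83.9]
contact_force: [-2.6, -1.2, 8.7]
opening: 0.0217
grasp_force: 15.0
```

send_rows --targets "0 0 0 0;0 0 0 0;0 0 0 0;0 0 0 0;0 0 0 0;0 0 0 0" --jaw 60

```text
clock: 46.6
tool_pos: [0.452, 0.252, 0.0234]
orientation: [-180.0, 0.0, 83.9]
contact_force: [-0.8, -0.7, 0.2]
opening: 0.0551
grasp_force: 0.0
```

send_rows --targets "0 0 -0.01 0;0 0 -0.02 0;0 0 -0.04 0;0 0 -0.04 0;0 0 -0.04 0;0 0 -0.04 0;0 -0.03 0 0;0 -0.04 0 0;0 -0.03 0 0;0 0 0 0;0 0 0 0"

```text
clock: 47.7
tool_pos: [0.3527, 0.2629, 0.2144]
orientation: [179.9, -0.0, 84.0]
contact_force: [0.0, -0.4, 0.0]
opening: 0.0556
grasp_force: 0.0
```

```bash
python3 - <<'E'
from h import *
cv2.imwrite("pics/s3.png",cv2.resize(env.read_camera("scene")[100:330,100:420,::-1],None,fx=2.4,fy=2.4,interpolation=2))
cv2.imwrite("pics/t3.png",cv2.resize(env.read_camera("top")[90:310,110:450,::-1],None,fx=2.35,fy=2.35,interpolation=2))
E
```

```text
(no output)
```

View pics/s3.png

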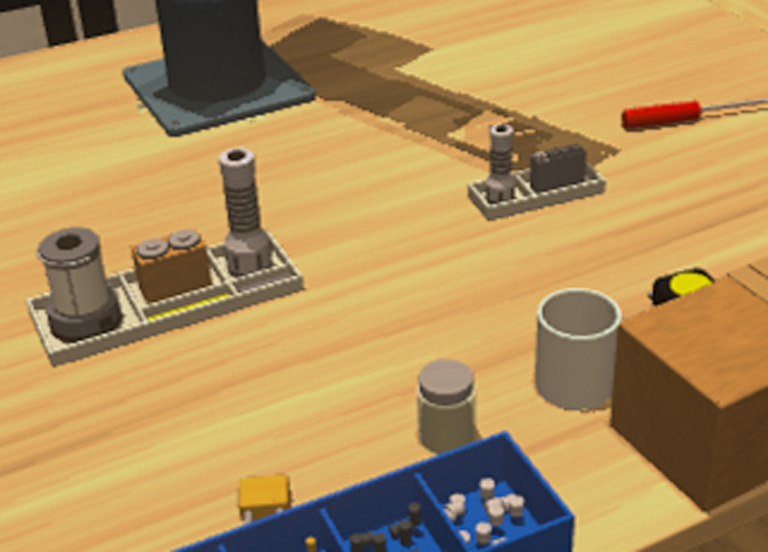

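View pics/t3.png

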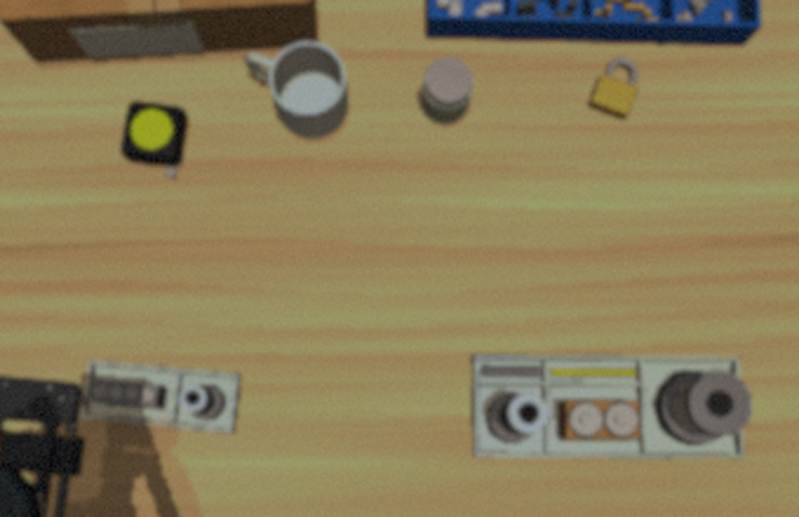

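All five stand in their bays, and mug and jar are unmoved. I'll check the placing numerically, then hand in.

```bash
python3 - <<'E'
from h import *
r=lambda a:np.array([[np.cos(a),-np.sin(a)],[np.sin(a),np.cos(a)]])
L=([.4318,-.218],np.radians(-1.37));S=([.449,.2229],np.radians(-6.06))
for n,p,z,t in(("lant",(720,403),.103,L),("lc",(604,419),.064,L),("lt",(526,413),.143,L),("st",(195,398),.098,S),("sc",(126,391),.054,S)):
    q=bp("top",(110+(p[0]-.7)/2.35,90+(p[1]-.7)/2.35),z)[:2]
    print(n,np.round(r(t[1]).T@(q-t[0]),4))
E
```

```text
lant [-0.0002 -0.0857]
lc [-0.0143  0.0132]
lt [-0.0121  0.0976]
st [-0.002  -0.0465]
sc [0.0002 0.0274]
```

```bash
python3 -c "
from bench import env
print(env.job_done())"
```

```text
the job is handed in; nothing more can be done
None
```

Both kits are made up and handed in at about 48 s. All five things stand upright in their own bays, each within about 4 mm of its bay's centre by the top camera. The jar and mug were not touched.

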